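# Set the rack loader's sensor height to 6 and slide the tube rack home

### The job

Set the rack loader for these tubes: turn the black numbered sleeve on top of the bridge, click by click, until the 6 rests at the index mark. Then slide the tube rack along its channel, without lifting it out, under the raised sensor head until it is fully home against the end stop, and let go. Do not bump the tubes into the sensor head and leave the other things on the bench where they are.

Things in the scene. Friction and masses are not known exactly. Their poses are not given: they have to be found in the camera images.
- loader: Fixed rack loader, origin on the table under its channel's centre line. Base plate 150 x 360 (y) x 8 mm. Channel along y between rails 29 mm apart, 24 mm high; rack goes to +y, stop face at y = 165.5 mm. White bridge at y = 115 mm (86 mm along y, 136 along x): legs 104 mm apart inside, beam z 122 to 140 mm; on it the sleeve and, at the sleeve's +x side, the index mark, a black T-shaped line.
- sleeve (a joint): Turn of the numbered sleeve about its vertical axis, rad. 0 = number 1 at the index mark, each number is one click of 0.4 rad (6 at 2.0, 8 at 2.8; end stops at 1 and 8). Grows as the sleeve turns clockwise seen from above; each number lifts the head 5 mm. Springs into the nearest click when released; takes about 0.07 N m.
- sleeve_grip (a point): Point on the sleeve's axis at the height to grip, 172 mm above the table. Black sleeve: ribbed round grip 44 mm in diameter, 148 to 186 mm above the table, on a flat scale disc 82 mm in diameter (its top 148 mm above the table) with white numerals 1 to 8, 0.4 rad apart, rising counter-clockwise seen from above. The frame turns with the sleeve.
- head: Grey level-sensor head, a block 34 x 32 x 14 mm hanging from the bridge's beam over the channel; origin at the centre of its underside, which is 69 mm above the table with the sleeve at 1 and 94 mm at 6. The tubes' caps are 88 mm above the table, so they hit it at low numbers.
- rack: Loose grey tube rack in the channel, 26 mm wide (x), 175 mm long (y -125 to +50 mm), 0.25 kg, with five white-capped glass tubes fixed in it at y -55 to +33 mm, cap tops 80 mm above its underside. Origin: centre line, on the underside (8 mm above the table). +y is the leading end. Home: leading end on the end stop, origin at y = 115.5 mm of the loader.
- rack_grip (a point): Point to grip on the rack's upright grip post at its trailing end (rack y = -115 mm), 100 mm above the rack's underside. The post is 16 mm (x) by 18 mm (y), its top 115 mm above the rack's underside, clear on both sides above the rails.
- reagent: Bystander: amber reagent bottle, 60 mm in diameter, 130 mm tall, origin at the centre of its underside.
- carton: Bystander: cardboard carton 55 x 85 x 45 mm, origin at the centre of its underside.
- beaker: Bystander: clear beaker, 66 mm in diameter, 75 mm tall, origin at the centre of its underside.
Mind the look-alikes: they are no part of the job. There is more than one size of the rack; the one meant has the size given above.

How it is judged:
By the outcome, as a careful person would: the job done as asked, in the order asked, and still so for the second after the job is handed in, with the robot touching nothing.
It also fails if it takes over 61 s, if anything falls off the work surface, if the arm or the gripper's body presses on something with over 40 N, if the wrist force passes 120 N, or if a joint passes its speed limit or range.

### The arm

A 6-joint arm with a two-finger parallel gripper is mounted at the origin on the work surface. World frame = base frame: x ahead of the robot, y to its left, z up, the work surface at z = 0. Lengths are in m, angles in rad, forces in N, time in s.
With the tool pointing down it reaches from about 0.35 to 0.775 m from the base axis. Payload 5.5 kg.
Tool frame: the origin (TCP) lies between the finger pads; the fingertips stand 19 mm ahead of it and the grasp point (between the pads) is the TCP; z points along the fingers, y is the line along which they close (so a half turn about z gives the same grasp; the last joint's range is limited). The gripper opens to 85 mm and grips with 20 to 120 N. Pads are 22 mm wide; open, the fingers measure 114 mm over their backs; the gripper's body (76 mm by 85 mm) begins 54 mm behind the grasp point. The pads swing forward as they close: fully open they stand 13 mm farther back than shut.
Start: joints at [1.138, 0.313, 0.046, 1.304, 0, 1.431], TCP at [0.166, 0.551, 0.25] pointing down, gripper open.
Joint ranges: [-2.76, 2.76], [-0.86, 1.69], [-1.03, 1.26], [-2.2, 2.34], [-1.47, 1.5], [-3.14, 3.14]. Speed limits (rad/s): [2.57, 2.57, 3.14, 3.14, 3.14, 3.14].

### API

Orientations are given as a unit quaternion [w, x, y, z].
In Python, from workcell import env gives the robot as it stands.
- The arm moves only by the shell command python3 -m pendant 'ROWS' [FORCE]. ROWS is JSON, a list of rows, each an object with "travel": the shift along the tool's x, y, z scaled (see below), a list of three; "rot": the turn, a rotation vector about the tool's x, y, z scaled (see below), a list of three; "fingers": the opening, from -1 (shut) to 1 (fully open). In form: [{"travel": [dx, dy, dz], "rot": [wx, wy, wz], "fingers": fingers}, ...]. A call has 1 to 10 rows; each row is the pose to reach, as a shift and turn from the pose commanded when the call began, along the tool's axes at that moment; what a row does not reach only later rows make up. The controller multiplies each number of a shift by 0.12 m and each number of a turn by 60 degrees. A row lasts 1/10 s, in which the tool goes at most 50 mm and 8.59 degrees, less where a joint would pass 70% of its speed; a pose out of reach is approached as far as the arm can. A call with a number of a shift or a turn outside -1 to 1 is refused whole. A call with a gripper value outside its range is refused whole. The fingers move at their own pace and stop on an object; FORCE is the grip in N (left out, the last holds). Time passes only in rows, so rows that repeat a pose let the fingers close. It gives the time, the measured TCP pose, the force, the opening and the grip force at its end, in the units of the state.
- env.get_state(): the state, without advancing time (a new reading comes with each control period).
- env.read_camera(name): name is "side" or "top"; returns (picture, depth): 384x512x3 uint8, blue, green, red; 384x512 float32, m along the optical axis (not along the pixel's ray), 0 where there is no reading.
- env.camera_model(name): a dict with "fovy" (degrees; the focal length in pixels is half the picture's height over the tangent of half this angle, whatever the lens; pixels are square), "cx", "cy" (the principal point, pixels), "rvec" (rotation vector, rad) and "tvec" (3), from world to camera coordinates, as OpenCV has them. Camera axes: x right, y down, z forward; pixel columns grow to the right and rows downward; lengths in m; the calibration is good to about 2 mm. A picture is of the moment at which its call begins. camera_model takes no time and is no camera call.
- env.hand_in(): hands the job in; it is judged then, once.
Trained networks look in the newest picture that a camera, given by its name, has taken for a name from the list of things; names that differ only in an ending like _2 or _b are one class to them, and where a whole thing is asked for, a point or a joint stands for the part that bears it (a point fixed in the world has none). Each returns a list of dicts, best first, with "conf" (0 to 1); they miss things now and then, are a little off and sometimes report something else, mostly with a low value. They report only what shows in the picture. A call takes as long as a camera call. They do not tell look-alikes from the thing itself.
- env.outline_of(camera, target): "mask" (384x512 bool, what is visible of it) and "xy" ([column, row] in pixels, amid what is visible of it).
The state is a dict: "clock": time; "joint_pos": joint angles; "qvel": joint speeds; "tau": joint torques, N m; "tcp_pos": TCP position; "orientation": TCP orientation; "wrist_force": force on the tool from outside, world axes, zero at the start; "ft_torque": the same for the moment, N m; "finger_gap": finger opening in m; "grip_force": force on a finger pad.
Only numpy, scipy, OpenCV 4.12 (cv2) and the standard library are available. Lean on these libraries where they do the work, as an engineer would, in place of code of your own. Each camera call takes 0.05 s, during which the arm holds its last target. There are 200 camera calls.

## Working session

There is one attempt and no reset: what is moved stays moved. The work goes in short steps, Python scripts to look and compute and a shell command to move; the robot and the scene stay as the last step left them, time stands still between calls to the robot, and variables do not carry over. Pictures are saved under pics/ and viewed, at most 10 in all, crops included, and the job is handed in when it is done.

```bash
mkdir -p pics; cat > h.py <<'E'
import numpy as np, cv2
from workcell import env
from scipy.spatial.transform import Rotation as R
def cam(n):
    m=env.camera_model(n); f=192/np.tan(np.radians(m["fovy"])/2)
    Rm=R.from_rotvec(np.ravel(m["rvec"])).as_matrix(); return f,m["cx"],m["cy"],Rm,np.ravel(m["tvec"])
def cloud(n,d):
    f,cx,cy,Rm,t=cam(n); v,u=np.mgrid[:384,:512]
    return (np.stack([(u-cx)/f*d,(v-cy)/f*d,d],-1)-t)@Rm
def proj(n,p):
    f,cx,cy,Rm,t=cam(n); c=Rm@np.array(p)+t; return f*c[0]/c[2]+cx,f*c[1]/c[2]+cy
def ray(n,u,v,z):
    f,cx,cy,Rm,t=cam(n); o=-Rm.T@t; d=Rm.T@np.array([(u-cx)/f,(v-cy)/f,1]); return o+d*(z-o[2])/d[2]
E
python3 - <<'E'
from h import *
s=env.get_state(); print(s)
ims=[]
for n in ("top","side"):
    im,d=env.read_camera(n); np.savez(f"{n}0.npz",im=im,d=d); cv2.imwrite(f"pics/{n}0.png",im); C=cloud(n,d)
    print(n,cam(n)[0],-cam(n)[3].T@cam(n)[4])
    for t in ("loader","sleeve","head","rack","rack_grip","reagent","carton","beaker"):
        for r in env.outline_of(n,t):
            p=C[r["mask"]&(d>0)]
            print(t,round(r["conf"],2),np.round(r["xy"]),r["mask"].sum(),np.round(np.median(p,0),3) if len(p) else '',np.round(np.percentile(p,98,axis=0),3) if len(p) else '')
E
```

```text
{'clock': 0.0, 'joint_pos': array([ 1.13837116e+00,  3.14009023e-01,  4.49953839e-02,  1.30359823e+00,
       -2.98334347e-05,  1.43118173e+00]), 'qvel': array([ 0.00219924,  0.00046913, -0.00132784, -0.00244818, -0.00070928,
       -0.00100689]), 'tau': array([ 2.57716478e-03, -4.80625176e+01,  2.98536193e+01,  1.92100334e-02,
        5.23736787e-05,  9.24130916e-06]), 'tcp_pos': array([0.16579726, 0.55008806, 0.24941064]), 'orientation': array([-2.41803750e-04,  1.45882747e-01,  9.89301471e-01, -8.75099246e-04]), 'wrist_force': array([0.24659233, 0.40524527, 0.00734486]), 'ft_torque': array([-0.0018818 , -0.06551368,  0.02878053]), 'grip_force': 0.0, 'finger_gap': 0.08545725685873673}
top 358.44391589386504 [ 0.39239535 -0.01533833  1.03603881]
loader 0.62 [262. 190.] 6023 [ 0.501 -0.028  0.01 ] [0.584 0.11  0.186]
sleeve 0.68 [224. 173.] 820 [0.521 0.064 0.149] [0.562 0.103 0.189]
sleeve 0.31 [371. 154.] 764 [ 0.596 -0.336  0.044] [ 0.628 -0.297  0.048]
rack 0.75 [388. 204.] 569 [ 0.47  -0.391  0.043] [ 0.496 -0.348  0.076]
rack 0.74 [285. 190.] 615 [ 0.491 -0.085  0.058] [ 0.516 
[... 740 characters left out ...]
0.726 -0.055  0.033] [ 0.793 -0.039  0.08 ]
rack 0.57 [352. 189.] 682 [ 0.271 -0.242  0.031] [ 0.326 -0.201  0.084]
rack_grip 0.97 [267. 185.] 812 [ 0.489 -0.103  0.057] [ 0.525 -0.019  0.12 ]
rack_grip 0.78 [188. 177.] 521 [ 0.723 -0.054  0.034] [ 0.793 -0.039  0.08 ]
rack_grip 0.75 [355. 186.] 701 [ 0.272 -0.243  0.025] [ 0.328 -0.201  0.082]
reagent 0.76 [151. 345.] 1318 [0.502 0.402 0.085] [0.536 0.425 0.13 ]
carton 0.75 [266. 136.] 498 [ 0.595 -0.318  0.04 ] [ 0.63  -0.295  0.045]
carton 0.44 [222. 201.] 862 [0.519 0.08  0.148] [0.562 0.107 0.186]
beaker 0.59 [308. 139.] 472 [ 0.468 -0.36   0.05 ] [ 0.498 -0.345  0.073]
beaker 0.38 [224. 202.] 879 [0.52  0.08  0.148] [0.567 0.107 0.186]
```

View pics/top0.png

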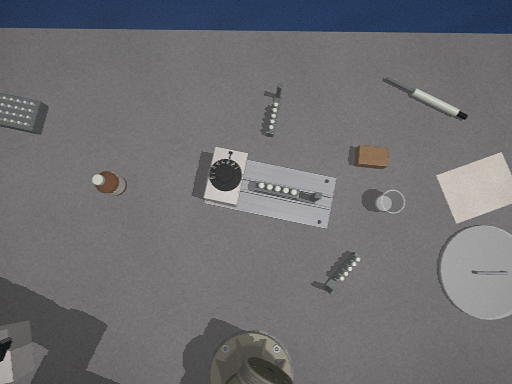

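View pics/side0.png

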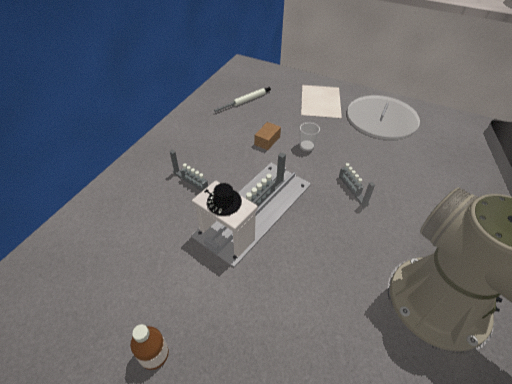

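The channel holds the real rack (post at top-view pixel (318,197)), and the two small ones are look-alikes. The sleeve is at (226,175), with its index mark at (231,153). Next I fit the loader pose and zoom in on the sleeve.

```bash
python3 - <<'E'
from h import *
z=np.load("top0.npz"); im,d=z["im"],z["d"]; C=cloud("top",d); X,Y,Z=C[...,0],C[...,1],C[...,2]
box=(X>.38)&(X<.62)&(Y>-.27)&(Y<.14)
def rect(m):
    r=cv2.minAreaRect(C[m][:,:2].astype(np.float32)); print(np.round(r[0],4),np.round(r[1],4),round(r[2],2)); return r
def clean(m):
    m=m&box; n,l,s,_=cv2.connectedComponentsWithStats(m.astype(np.uint8)); return l==1+np.argmax(s[1:,4])
print("base"); rect(clean((Z>.004)&(Z<.2)))
print("beam"); m=clean((Z>.13)&(Z<.2)); rect(m); 
print("grip top",end=''); m=clean((Z>.18)&(Z<.2)); print(cv2.minEnclosingCircle(C[m][:,:2].astype(np.float32)),C[m].mean(0))
m=clean((Z>.143)&(Z<.155)); print("disc",cv2.minEnclosingCircle(C[m][:,:2].astype(np.float32)))
m=clean((Z>.112)&(Z<.13)&(Y<0)); print("post",m.sum(),C[m].mean(0)); rect(m)
s=np.load("side0.npz");Cs=cloud("side",s["d"]);ms=(Cs[...,2]>.112)&(Cs[...,2]<.13)&(Cs[...,1]<-.05)&(Cs[...,1]>-.27)&(abs(Cs[...,0]-.48)<.05);print("side post",Cs[ms].mean(0))
ms=(Cs[...,2]>.182)&(Cs[...,2]<.2)&(abs(Cs[...,0]-.52)<.05);print("side grip",Cs[ms].mean(0))
a=cv2.resize(im[140:215,190:265],None,fx=8,fy=8,interpolation=cv2.INTER_CUBIC)[:,:400] if 0 else cv2.resize(im[140:212,195:257],None,fx=8,fy=8,interpolation=cv2.INTER_CUBIC)
cv2.imwrite("pics/sl.png",cv2.convertScaleAbs(a,alpha=1.5))
E
```

```text
base
[ 0.5011 -0.0484] [0.3659 0.1536] 79.33
beam
[0.5254 0.0663] [0.0861 0.1362] 78.59
grip top((0.5254987478256226, 0.06620779633522034), 0.0228382907807827) [0.52458082 0.06598832 0.18616215]
disc ((0.5230256915092468, 0.06688916683197021), 0.043378833681344986)
post 49 [ 0.47757916 -0.16879982  0.12160811]
[ 0.478  -0.1692] [0.0172 0.0157] 85.37
side post [ 0.47916749 -0.16490245  0.11866842]
side grip [0.52669254 0.06892746 0.183989  ]
```

View pics/sl.png

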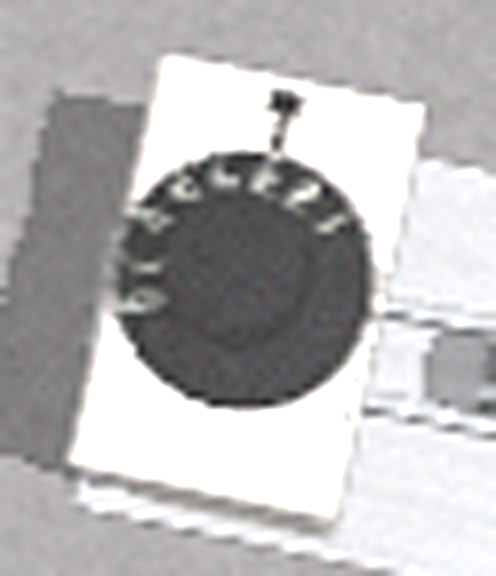

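Loader yaw is about -11.3°, with the sleeve axis at (0.525, 0.0665). The crop shows the 3 at the index (pixel (265,178), mark at (285,105)), so the sleeve needs +1.2 rad, clockwise. I move there first.

```bash
python3 -m pendant '[{"travel":[-0.403,-0.3,0],"rot":[0,0,0],"fingers":1},{"travel":[-0.806,-0.6,0],"rot":[0,0,0],"fingers":1},{"travel":[-0.806,-0.6,0],"rot":[0,0,0],"fingers":1}]' 40
python3 -m pendant '[{"travel":[-0.403,-0.3,0],"rot":[0,0,0],"fingers":1},{"travel":[-0.806,-0.6,0],"rot":[0,0,0],"fingers":1},{"travel":[-0.806,-0.6,0],"rot":[0,0,0],"fingers":1}]'
```

```text
clock: 1.2
tcp_pos: [0.239, 0.4512, 0.2503]
orientation: [0.0, 0.147, 0.989, -0.001]
wrist_force: [0.8, 0.8, 0.5]
finger_gap: 0.0853
grip_force: 0.0
clock: 1.5
tcp_pos: [0.3112, 0.3542, 0.2505]
orientation: [0.0, 0.147, 0.989, -0.0]
wrist_force: [0.2, 0.5, 0.2]
finger_gap: 0.0854
grip_force: 0.0
```

```bash
python3 -m pendant '[{"travel":[-0.403,-0.3,0],"rot":[0,0,0],"fingers":1},{"travel":[-0.806,-0.6,0],"rot":[0,0,0],"fingers":1},{"travel":[-0.806,-0.6,0],"rot":[0,0,0],"fingers":1}]'
python3 -m pendant '[{"travel":[-0.403,-0.3,0],"rot":[0,0,0],"fingers":1},{"travel":[-0.806,-0.6,0],"rot":[0,0,0],"fingers":1},{"travel":[-0.806,-0.6,0],"rot":[0,0,0],"fingers":1}]'
python3 -m pendant '[{"travel":[-0.403,-0.3,0],"rot":[0,0,0],"fingers":1},{"travel":[-0.806,-0.6,0],"rot":[0,0,0],"fingers":1},{"travel":[-0.806,-0.6,0],"rot":[0,0,0],"fingers":1},{"travel":[-0.806,-0.6,0],"rot":[0,0,0],"fingers":1},{"travel":[-0.806,-0.6,0],"rot":[0,0,0],"fingers":1}]'
python3 -c "
from h import *
s=env.get_state();print(s['tcp_pos'],s['joint_pos'])
M=R.from_quat(s['orientation'],scalar_first=True).as_matrix()
print(M.T@(np.array([.525,.0665,.174])-s['tcp_pos'])/.12,M)"
```

```text
clock: 1.8
tcp_pos: [0.3833, 0.2573, 0.2505]
orientation: [0.001, 0.147, 0.989, -0.0]
wrist_force: [-0.2, 0.3, -0.5]
finger_gap: 0.0856
grip_force: 0.0
clock: 2.1
tcp_pos: [0.4555, 0.1602, 0.2504]
orientation: [0.001, 0.148, 0.989, -0.0]
wrist_force: [0.1, 0.6, -0.2]
finger_gap: 0.0852
grip_force: 0.0
clock: 2.6
tcp_pos: [0.5248, 0.0661, 0.2501]
orientation: [-0.0, 0.146, 0.989, 0.0]
wrist_force: [-0.9, 0.7, -0.1]
finger_gap: 0.0852
grip_force: 0.0
[0.52484877 0.06609331 0.25006654] [-2.68094804e-02  2.24559458e-01 -7.30283656e-02  1.27409403e+00
  4.93594974e-04  2.67190896e-01]
[-0.0008481   0.00345527  0.63388816] [[-9.57091802e-01  2.89783577e-01 -8.71980428e-04]
 [ 2.89783217e-01  9.57092169e-01  5.17155337e-04]
 [ 9.84428763e-04  2.42279840e-04 -9.99999486e-01]]
```

```bash
python3 -m pendant '[{"travel":[0,0,0.3],"rot":[0,0,0],"fingers":1},{"travel":[0,0,0.55],"rot":[0,0,0],"fingers":1},{"travel":[0,0,0.63],"rot":[0,0,0],"fingers":1},{"travel":[0,0,0.63],"rot":[0,0,0],"fingers":1}]' 30
python3 -m pendant '[{"travel":[0,0,0],"rot":[0,0,0],"fingers":0},{"travel":[0,0,0],"rot":[0,0,0],"fingers":-1},{"travel":[0,0,0],"rot":[0,0,0],"fingers":-1},{"travel":[0,0,0],"rot":[0,0,0],"fingers":-1},{"travel":[0,0,0],"rot":[0,0,0],"fingers":-1},{"travel":[0,0,0],"rot":[0,0,0],"fingers":-1},{"travel":[0,0,0],"rot":[0,0,0],"fingers":-1}]' 30
```

```text
clock: 3.0
tcp_pos: [0.5233, 0.0674, 0.1737]
orientation: [-0.002, 0.145, 0.989, -0.0]
wrist_force: [0.5, -0.4, 1.4]
finger_gap: 0.0855
grip_force: 0.0
clock: 3.7
tcp_pos: [0.5263, 0.0672, 0.1765]
orientation: [0.002, 0.146, 0.989, 0.001]
wrist_force: [-0.9, 4.3, 6.6]
finger_gap: 0.0433
grip_force: 30.3
```

```bash
python3 -m pendant '[{"travel":[0,0,0],"rot":[0,0,0.13],"fingers":-1},{"travel":[0,0,0],"rot":[0,0,0.26],"fingers":-1},{"travel":[0,0,0],"rot":[0,0,0.382],"fingers":-1},{"travel":[0,0,0],"rot":[0,0,0.382],"fingers":-1},{"travel":[0,0,0],"rot":[0,0,0.51],"fingers":-1},{"travel":[0,0,0],"rot":[0,0,0.64],"fingers":-1},{"travel":[0,0,0],"rot":[0,0,0.764],"fingers":-1},{"travel":[0,0,0],"rot":[0,0,0.764],"fingers":-1}]'
python3 -m pendant '[{"travel":[0,0,0],"rot":[0,0,0.13],"fingers":-1},{"travel":[0,0,0],"rot":[0,0,0.26],"fingers":-1},{"travel":[0,0,0],"rot":[0,0,0.382],"fingers":-1},{"travel":[0,0,0],"rot":[0,0,0.382],"fingers":-1},{"travel":[0,0,0],"rot":[0,0,0.382],"fingers":-1}]'
python3 -c "
from h import *
s=env.get_state();print(s['tcp_pos'],s['joint_pos'],s['ft_torque'],R.from_quat(s['orientation'],scalar_first=True).as_matrix())"
```

```text
clock: 4.5
tcp_pos: [0.5271, 0.0683, 0.1766]
orientation: [0.001, 0.52, 0.854, 0.003]
wrist_force: [2.8, 8.3, 3.8]
finger_gap: 0.0429
grip_force: 30.3
clock: 5.0
tcp_pos: [0.5279, 0.0685, 0.1766]
orientation: [0.001, 0.678, 0.735, 0.004]
wrist_force: [3.8, 9.2, 2.7]
finger_gap: 0.0431
grip_force: 30.2
[0.52786976 0.06845502 0.17659534] [-0.02459613  0.25953129 -0.21089679  1.09385568  0.00503757  1.46682622] [ 1.7420972  -0.68861492 -0.01415426] [[-0.07932139  0.99682702  0.00663436]
 [ 0.99683967  0.07928995  0.00487587]
 [ 0.00433436  0.00700015 -0.99996611]]
```

```bash
python3 -m pendant '[{"travel":[0,0,0],"rot":[0,0,0],"fingers":1},{"travel":[0,0,0],"rot":[0,0,0],"fingers":1},{"travel":[0,0,0],"rot":[0,0,0],"fingers":1},{"travel":[0,0,0],"rot":[0,0,0],"fingers":1},{"travel":[0,0,0],"rot":[0,0,0],"fingers":1},{"travel":[0,0,-0.3],"rot":[0,0,0],"fingers":1},{"travel":[0,0,-0.63],"rot":[0,0,0],"fingers":1},{"travel":[0,0,-0.63],"rot":[0,0,0],"fingers":1}]'
python3 -m pendant '[{"travel":[-0.4,0,0],"rot":[0,0,0],"fingers":1},{"travel":[-0.8,0,0],"rot":[0,0,0.13],"fingers":1},{"travel":[-1,0,0],"rot":[0,0,0.26],"fingers":1},{"travel":[-1,0,0],"rot":[0,0,0.262],"fingers":1},{"travel":[-1,0,0],"rot":[0,0,0.262],"fingers":1}]'
python3 - <<'E'
from h import *
s=env.get_state();M=R.from_quat(s['orientation'],scalar_first=True).as_matrix();print(s['tcp_pos'],s['joint_pos'],M[:,1])
print(M.T@(np.array([.4785,-.1675,.25])-s['tcp_pos'])/.12)
im,d=env.read_camera("top"); a=cv2.resize(im[140:212,195:257],None,fx=8,fy=8,interpolation=cv2.INTER_CUBIC)
im2,d2=env.read_camera("side"); np.savez("b.npz",im=im,d=d,im2=im2,d2=d2)
b=cv2.resize(im2[175:225,200:240],None,fx=11,fy=11,interpolation=cv2.INTER_CUBIC)[:576,:300]
b=cv2.resize(im2[180:252,190:227],None,fx=8,fy=8,interpolation=cv2.INTER_CUBIC)
cv2.imwrite("pics/sl2.png",cv2.convertScaleAbs(np.hstack([a,b]),alpha=1.5))
E
```

```text
clock: 5.8
tcp_pos: [0.5277, 0.0661, 0.2556]
orientation: [0.003, 0.679, 0.734, 0.003]
wrist_force: [0.9, -0.4, 0.6]
finger_gap: 0.0852
grip_force: 0.0
clock: 6.3
tcp_pos: [0.5341, -0.0537, 0.2497]
orientation: [-0.001, 0.773, 0.634, -0.0]
wrist_force: [0.4, -0.8, -0.3]
finger_gap: 0.0857
grip_force: 0.0
[ 0.53413084 -0.05369747  0.24974735] [-2.50005294e-01  2.39881768e-01 -5.40065778e-02  1.27792148e+00
  4.29392744e-04  1.51714188e+00] [ 0.98078455 -0.19509148 -0.00098902]
[-1.02057335 -0.26966843 -0.00233178]
```

View pics/sl2.png

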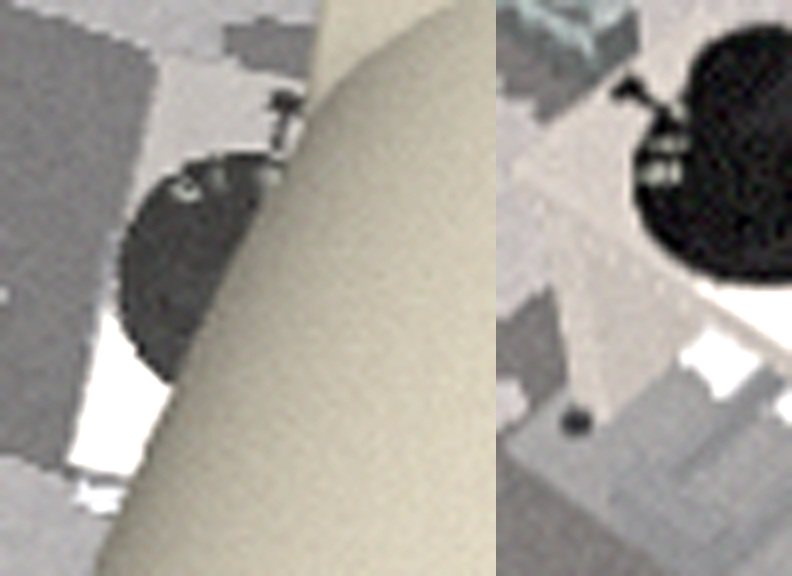

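The 8 now sits where the 5 was (pixel (185,187)), the 7 at (220,175) and the 6 at (270,172) by the index, so the sleeve is set. Now the rack post.

```bash
python3 -m pendant '[{"travel":[-0.4,-0.1,0],"rot":[0,0,0],"fingers":1},{"travel":[-0.8,-0.2,0],"rot":[0,0,0],"fingers":1},{"travel":[-1,-0.27,0],"rot":[0,0,0],"fingers":1},{"travel":[-1,-0.27,0],"rot":[0,0,0],"fingers":1}]'
python3 -m pendant '[{"travel":[-0.02,0,0.35],"rot":[0,0,0],"fingers":1},{"travel":[-0.02,0,0.6],"rot":[0,0,0],"fingers":1},{"travel":[-0.02,0,0.7],"rot":[0,0,0],"fingers":1},{"travel":[-0.02,0,0.7],"rot":[0,0,0],"fingers":1}]'
python3 - <<'E'
from h import *
s=env.get_state();M=R.from_quat(s['orientation'],scalar_first=True).as_matrix();print(s['tcp_pos'],M[:,1],s['wrist_force'])
im2,d2=env.read_camera("side")
cv2.imwrite("pics/p.png",cv2.resize(im2[120:240,200:340],None,fx=4,fy=4,interpolation=cv2.INTER_CUBIC))
E
```

```text
clock: 6.8
tcp_pos: [0.4782, -0.1658, 0.2503]
orientation: [0.0, 0.773, 0.634, -0.0]
wrist_force: [-0.5, 0.1, -0.1]
finger_gap: 0.0857
grip_force: 0.0
clock: 7.2
tcp_pos: [0.478, -0.1652, 0.1648]
orientation: [-0.002, 0.772, 0.635, -0.001]
wrist_force: [0.1, 0.4, -0.0]
finger_gap: 0.0853
grip_force: 0.0
[ 0.47800931 -0.16515383  0.16478604] [ 0.98120642 -0.19292927 -0.0035024 ] [ 0.12069671  0.41708488 -0.00213147]
```

View pics/p.png

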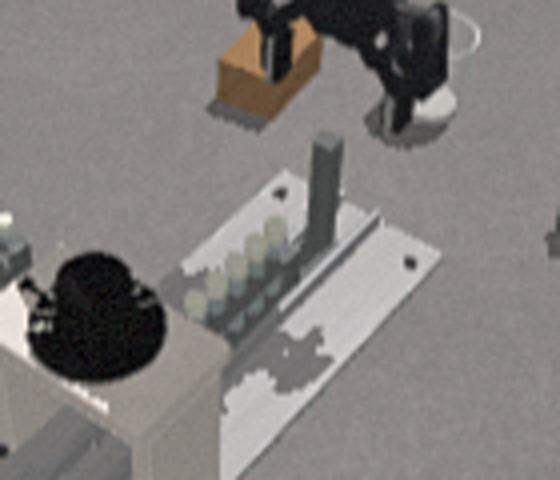

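The fingers, at crop pixels (280,60) and (400,120), straddle the post top at (328,140). I descend and grip.

```bash
python3 -m pendant '[{"travel":[-0.01,0,0.25],"rot":[0,0,0],"fingers":1},{"travel":[-0.01,0,0.45],"rot":[0,0,0],"fingers":1},{"travel":[-0.01,0,0.45],"rot":[0,0,0],"fingers":1}]' 25
python3 -m pendant '[{"travel":[0,0,0],"rot":[0,0,0],"fingers":-0.3},{"travel":[0,0,0],"rot":[0,0,0],"fingers":-0.5},{"travel":[0,0,0],"rot":[0,0,0],"fingers":-1},{"travel":[0,0,0],"rot":[0,0,0],"fingers":-1},{"travel":[0,0,0],"rot":[0,0,0],"fingers":-1},{"travel":[0,0,0],"rot":[0,0,0],"fingers":-1},{"travel":[0,0,0],"rot":[0,0,0],"fingers":-1},{"travel":[0,0,0],"rot":[0,0,0],"fingers":-1}]' 25
python3 -c "
from h import *
s=env.get_state();M=R.from_quat(s['orientation'],scalar_first=True).as_matrix();print(s['tcp_pos'],s['ft_torque'],M)"
```

```text
clock: 7.55
tcp_pos: [0.4779, -0.1673, 0.1114]
orientation: [-0.001, 0.773, 0.635, -0.0]
wrist_force: [-0.7, -0.9, -0.1]
finger_gap: 0.0856
grip_force: 0.0
clock: 8.35
tcp_pos: [0.4793, -0.1686, 0.113]
orientation: [0.001, 0.773, 0.634, 0.0]
wrist_force: [0.6, 0.6, 5.9]
finger_gap: 0.0155
grip_force: 28.2
[ 0.47927028 -0.16860111  0.1129786 ] [-0.00696719 -0.21994012 -0.08140951] [[ 1.95304604e-01  9.80741053e-01  1.76019757e-03]
 [ 9.80742579e-01 -1.95303686e-01 -6.80954943e-04]
 [-3.24067396e-04  1.85929434e-03 -9.99998219e-01]]
```

```bash
python3 -m pendant '[{"travel":[0.08,0,0],"rot":[0,0,0],"fingers":-1},{"travel":[0.2,0,0],"rot":[0,0,0],"fingers":-1},{"travel":[0.3,0,0],"rot":[0,0,0],"fingers":-1},{"travel":[0.4,0,0],"rot":[0,0,0],"fingers":-1},{"travel":[0.4,0,0],"rot":[0,0,0],"fingers":-1}]'
python3 -m pendant '[{"travel":[0.1,0,0],"rot":[0,0,0],"fingers":-1},{"travel":[0.2,0,0],"rot":[0,0,0],"fingers":-1},{"travel":[0.3,0,0],"rot":[0,0,0],"fingers":-1},{"travel":[0.4,0,0],"rot":[0,0,0],"fingers":-1},{"travel":[0.5,0,0],"rot":[0,0,0],"fingers":-1},{"travel":[0.5,0,0],"rot":[0,0,0],"fingers":-1}]'
```

```text
clock: 8.85
tcp_pos: [0.4886, -0.1205, 0.113]
orientation: [0.001, 0.773, 0.635, 0.0]
wrist_force: [0.6, 0.9, 7.2]
finger_gap: 0.0155
grip_force: 28.4
clock: 9.45
tcp_pos: [0.5004, -0.0616, 0.1129]
orientation: [0.001, 0.773, 0.635, 0.001]
wrist_force: [1.4, 0.2, 6.4]
finger_gap: 0.0153
grip_force: 28.3
```

```bash
python3 -m pendant '[{"travel":[0.04,0,0],"rot":[0,0,0],"fingers":-1},{"travel":[0.08,0,0],"rot":[0,0,0],"fingers":-1},{"travel":[0.08,0,0],"rot":[0,0,0],"fingers":-1}]'
python3 -m pendant '[{"travel":[0.025,0,0],"rot":[0,0,0],"fingers":-1},{"travel":[0.05,0,0],"rot":[0,0,0],"fingers":-1},{"travel":[0.05,0,0],"rot":[0,0,0],"fingers":-1}]'
```

```text
clock: 9.75
tcp_pos: [0.5021, -0.0533, 0.1129]
orientation: [0.001, 0.773, 0.634, -0.0]
wrist_force: [-0.1, -3.8, 6.0]
finger_gap: 0.0158
grip_force: 28.3
clock: 10.05
tcp_pos: [0.5032, -0.0478, 0.1129]
orientation: [0.001, 0.773, 0.634, -0.0]
wrist_force: [-0.2, -3.4, 6.9]
finger_gap: 0.0155
grip_force: 28.2
```

```bash
python3 -m pendant '[{"travel":[0.02,0,0],"rot":[0,0,0],"fingers":-1},{"travel":[0.03,0,0],"rot":[0,0,0],"fingers":-1},{"travel":[0.03,0,0],"rot":[0,0,0],"fingers":-1}]'
python3 -m pendant '[{"travel":[0.02,0,0],"rot":[0,0,0],"fingers":-1},{"travel":[0.03,0,0],"rot":[0,0,0],"fingers":-1},{"travel":[0.03,0,0],"rot":[0,0,0],"fingers":-1}]'
```

```text
clock: 10.35
tcp_pos: [0.5038, -0.0445, 0.1129]
orientation: [0.001, 0.773, 0.634, -0.0]
wrist_force: [-0.7, -4.9, 6.1]
finger_gap: 0.0156
grip_force: 28.2
clock: 10.65
tcp_pos: [0.5041, -0.044, 0.1133]
orientation: [0.004, 0.774, 0.633, -0.003]
wrist_force: [-3.1, -16.8, 8.3]
finger_gap: 0.0157
grip_force: 28.5
```

Force rose to 17 N after 127 mm of travel (about 125 expected), so the rack is at the stop. I release, retreat and check.

```bash
python3 -m pendant '[{"travel":[0.0,0,0],"rot":[0,0,0],"fingers":1},{"travel":[0.0,0,0],"rot":[0,0,0],"fingers":1},{"travel":[0,0,0],"rot":[0,0,0],"fingers":1},{"travel":[0,0,0],"rot":[0,0,0],"fingers":1},{"travel":[0,0,0],"rot":[0,0,0],"fingers":1},{"travel":[0,0,0],"rot":[0,0,0],"fingers":1},{"travel":[-0.05,0,-0.4],"rot":[0,0,0],"fingers":1},{"travel":[-0.05,0,-0.8],"rot":[0,0,0],"fingers":1},{"travel":[-0.05,0,-1],"rot":[0,0,0],"fingers":1},{"travel":[-0.05,0,-1],"rot":[0,0,0],"fingers":1}]'
python3 -m pendant '[{"travel":[-0.4,-0.4,-0.1],"rot":[0,0,0],"fingers":1},{"travel":[-0.7,-0.7,-0.1],"rot":[0,0,0],"fingers":1},{"travel":[-1,-1,-0.1],"rot":[0,0,0],"fingers":1},{"travel":[-1,-1,-0.1],"rot":[0,0,0],"fingers":1},{"travel":[-1,-1,-0.1],"rot":[0,0,0],"fingers":1}]'
python3 - <<'E'
from h import *
im,d=env.read_camera("top"); im2,d2=env.read_camera("side"); C=cloud("top",d);Cs=cloud("side",d2)
for P in (C,Cs):
    m=(P[...,2]>.112)&(P[...,2]<.13)&(abs(P[...,0]-.502)<.02)&(abs(P[...,1]+.05)<.025); print(m.sum(),P[m].mean(0) if m.any() else '')
    m=(P[...,2]>.182)&(P[...,2]<.2)&(abs(P[...,0]-.525)<.03)&(abs(P[...,1]-.065)<.03); print(m.sum(),P[m].mean(0) if m.any() else '')
a=cv2.resize(im[135:235,185:345],None,fx=5,fy=5,interpolation=cv2.INTER_CUBIC)[:300]
a=cv2.resize(im[140:220,195:295],None,fx=6,fy=6,interpolation=cv2.INTER_CUBIC)[:480,:400]
b=cv2.resize(im2[140:260,180:280],None,fx=4,fy=4,interpolation=cv2.INTER_CUBIC)
cv2.imwrite("pics/e.png",cv2.convertScaleAbs(np.hstack([a,b]),alpha=1.4))
E
```

```text
clock: 11.65
tcp_pos: [0.5052, -0.0464, 0.2366]
orientation: [0.003, 0.773, 0.634, 0.002]
wrist_force: [0.3, 0.3, -0.6]
finger_gap: 0.0853
grip_force: 0.0
clock: 12.15
tcp_pos: [0.3595, -0.1406, 0.2435]
orientation: [-0.001, 0.774, 0.633, -0.0]
wrist_force: [-0.3, -0.4, -0.1]
finger_gap: 0.0855
grip_force: 0.0
45 [ 0.50079027 -0.04546786  0.12192546]
263 [0.52496998 0.06606628 0.18592789]
46 [ 0.50223179 -0.04177755  0.11884833]
218 [0.52655153 0.06918539 0.18402239]
```

View pics/e.png

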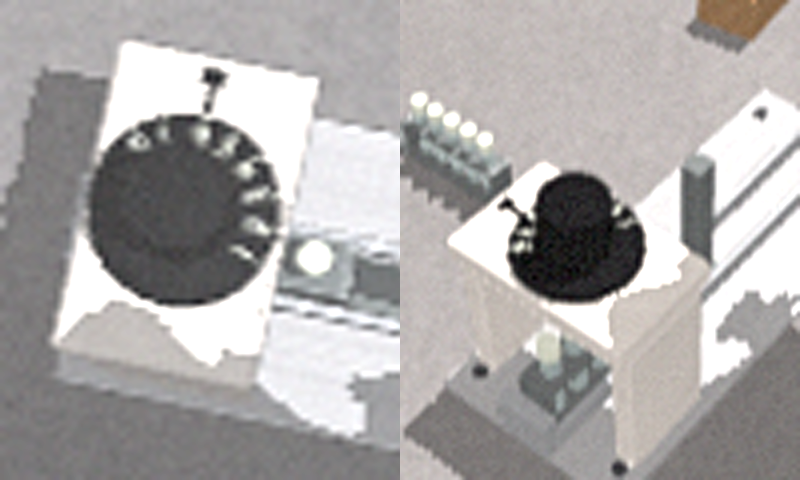

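In the crop, the 6 (pixel (200,130)) lies under the index mark (212,75). The post is 114 mm from the sleeve axis against 114.5 expected at home, and the rack's leading end shows beyond the bridge at (555,385). The arm is clear, so I hand in.

```bash
python3 -c "
from workcell import env
print(env.hand_in())"
```

```text
the job is handed in; nothing more can be done
None
```

The job is handed in: the sleeve is set to 6, the rack is home against the end stop and released, and the other things on the bench were left alone. The final pictures bear out the setting and the home position to about 1 mm; the hand-in gave no verdict.

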